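# Set out the round samples on display stands by height

## Robot

A 6-joint arm with a two-finger parallel gripper is mounted at the origin on the work surface; the furniture and walls round the work are solid. World frame = base frame: x ahead of the robot, y to its left, z up, the work surface at z = 0. Lengths are in m, angles in rad, forces in N, time in s.
With the tool pointing down it reaches from about 0.35 to 0.8 m from the base axis. Payload 7.3 kg.
Tool frame: the origin (TCP) lies on the centre line of the jaws, within the pads' length; the fingertips stand 25 mm ahead of it and the grasp point (between the pads) lies 6 mm ahead of it; x points along the fingers, z is the direction in which the jaws open and shut, and the axes are right-handed (so a half turn about x gives the same grasp; the last joint's range is limited). The gripper opens to 85 mm and grips with 20 to 120 N. Pads are 22 mm wide; open, the fingers measure 114 mm over their backs; the gripper's body (76 mm by 85 mm) begins 54 mm behind the grasp point. The pads swing forward as they close: fully open they stand 13 mm farther back than shut.
Start: joints at [1.096, 0.342, 1.524, -0, 1.275, -0.146], TCP at [0.17, 0.497, 0.256] pointing down, gripper open.
Joint ranges: [-2.53, 2.53], [-0.77, 2.02], [0.04, 2.7], [-1, 4.14], [0.28, 2.66], [-3.11, 3.11]. Speed limits (rad/s): [2.57, 2.57, 3.14, 3.14, 3.14, 3.14].

## Interface

Orientations are given as a unit quaternion [x, y, z, w].
In Python, from cell import robot, hand, solve_ik, optics, finish_job gives the robot as it stands. The module is installed in compiled form; this text tells all that it offers. Calls block until the motion is done:
- robot.move_ptp(position, orientation): joint-space move of the TCP to a pose.
- robot.move_straight(position, rotation=None, vel=0.15, threshold=None): straight line of the TCP; rotation=None keeps the orientation; vel is the mean speed in m/s. With threshold (N) it stops when the force on the tool has changed by that much, and returns True; else False.
- robot.move_j(angles): joint-space move.
- hand.gripper_to(opening): finger opening in m; the grip force is fixed at half the most; returns when the fingers have stopped.
- robot.pause(seconds).
- solve_ik(position, orientation): joint angles nearest the present ones, or None.
- optics.grab_frame(name): name is "scene" or "side" or "wrist"; returns a dict with "pixels" (420x560x3 uint8, red, green, blue), "K" (3x3 intrinsics, pixels), "dist_coeffs" ([k1, k2, p1, p2, k3] as OpenCV has them; the pictures are not rectified), "pose" (4x4, takes a point from camera to world coordinates). Camera axes: x right, y down, z forward; pixel columns grow to the right and rows downward; lengths in m; the calibration is good to about 2 mm. A picture is of the moment at which its call begins. There is no depth.
A pose or a line that the arm cannot do raises robot.MotionError and nothing moves.
- finish_job(): hands the job in, once; it reports no verdict.
Trained networks look in a picture, given as the dict that the camera call returned (one of the last four; its "shot" number tells which), for a name from the list of things; names that differ only in an ending like _2 or _b are one class to them, and where a whole thing is asked for, a point or a joint stands for the part that bears it (a point fixed in the world has none). Each returns a list of dicts, best first, with "conf" (0 to 1); they miss things now and then, are a little off and sometimes report something else, mostly with a low value. They report only what shows in the picture. A call takes as long as a camera call. They do not tell look-alikes from the thing itself.
- optics.masks_of(name, picture): "region" (420x560 bool, what is visible of it) and "extent" ([left, top, right, bottom] in pixels, round what is visible of it).
Readings, each from a call of its own:
- robot.current_t(): time.
- robot.current_joint_pos(): joint angles.
- robot.current_joint_vel(): joint speeds.
- robot.current_tau(): joint torques, N m.
- robot.current_tcp_pos(): TCP position.
- robot.current_eef_rot(): TCP orientation.
- robot.current_wrist_force(): force on the tool from outside, world axes, zero at the start.
- robot.current_ft_torque(): the same for the moment, N m.
- robot.current_finger_gap(): finger opening in m.
Only numpy, scipy, OpenCV 4.12 (cv2) and the standard library are available. Lean on these libraries where they do the work, as an engineer would, in place of code of your own. Each camera call takes 0.05 s, during which the arm holds its last target.

## Task

For the packaging seminar, set out the three small round samples (the lidded tube, the short stack of portion cups and the capped bottle) on the three grey display stands so that their tops come to about the same height: the tallest sample on the lowest stand, the middle one on the middle stand, the shortest on the highest stand. Stand each one upright in the middle of its stand and let go of it. Leave the square cup and the two square blocks where they are.

Things in the scene. Friction and masses are not known exactly. Their poses are not given: they have to be found in the camera images.
- lidded_tube: The tallest round sample: slim white plastic tube with straight sides, 40 mm across, and a ribbed press-on lid (fixed on) above 89 mm, 42 mm across, 114 mm high in all, about 30 g. Stands on the table. Origin: centre of its underside; z up along the tube. Grip it across the tube at any yaw, for example about 75 mm above its foot.
- cup_stack: The middle round sample: short stack of nested white portion cups, ringed sides, 31 mm across over the lower part, the topmost cup narrowing towards the top, 89 mm high, about 30 g, one rigid piece. Stands on the table. Origin: centre of its underside; z up. Grip it across at any yaw, for example about 50 mm above its foot.
- capped_bottle: The shortest round sample: white tablet bottle with a screw cap (fixed on), body 42 mm across, cap 38 mm across above 55 mm, 72 mm high, about 40 g. Stands on the table. Origin: centre of its underside; z up. Grip it across at any yaw, for example about 45 mm above its foot.
- low_stand: Fixed grey round display stand (the lowest: a thick disc), flat-topped, 15 mm high, with a flush round inlay on top; the top disc is 80 mm across. Origin: centre of its underside on the table; z up, its flat top is 15 mm above the origin. One of three stands that differ only in height (15, 40 and 62 mm).
- middle_stand: Fixed grey round display stand (the middle one: foot, stem and top disc), flat-topped, 40 mm high, with a flush round inlay on top; the top disc is 80 mm across, the foot 76 mm. Origin: centre of its underside on the table; z up, its flat top is 40 mm above the origin. One of three stands that differ only in height (15, 40 and 62 mm).
- high_stand: Fixed grey round display stand (the highest: foot, stem and top disc), flat-topped, 62 mm high, with a flush round inlay on top; the top disc is 80 mm across, the foot 76 mm. Origin: centre of its underside on the table; z up, its flat top is 62 mm above the origin. One of three stands that differ only in height (15, 40 and 62 mm).
- square_cup: White square cup standing upside down, 59 x 59 mm, 88 mm high, loose; not a round sample, leave it. Origin: centre of its underside; x and y across its sides, z up.
- wide_block: White square block, 42 x 42 mm, 40 mm high, loose; leave it. Origin: centre of its underside; x and y across its sides, z up.
- slim_block: Slim white square block, 20 x 22 mm, 40 mm high, loose; leave it. Origin: centre of its underside; x and y across its sides, z up.
Not all that is in view belongs to the job. Leave any green look-alike of the lidded_tube alone.

How it is judged:
At the end, for the whole second after the job is handed in: The lidded tube stands on the low stand, the cup stack on the middle stand and the capped bottle on the high stand, each upright (within 0.1 rad), its foot resting on the stand's top and its axis within 15 mm of the stand's centre, released and at rest (horizontal distance between lidded_tube and low_stand below 0.015 m and z of lidded_tube in the frame of low_stand between 0.011 and 0.02 m and angle between each of lidded_tube, cup_stack, capped_bottle's own z axis and vertical below 0.1 rad and linear speed of each of lidded_tube, cup_stack, capped_bottle below 0.02 m/s and angular speed of each of lidded_tube, cup_stack, capped_bottle below 0.2 rad/s and horizontal distance between cup_stack and middle_stand below 0.015 m and z of cup_stack in the frame of middle_stand between 0.036 and 0.045 m and horizontal distance between capped_bottle and high_stand below 0.015 m and z of capped_bottle in the frame of high_stand between 0.058 and 0.067 m); the robot touches nothing.
It fails at once if the square cup is moved by more than 30 mm or tipped over (distance of square_cup from where it was at the start of the episode above 0.03 m or angle between square_cup's own z axis and vertical above 0.5 rad).
It fails at once if the wide block is moved by more than 30 mm or tipped over (distance of wide_block from where it was at the start of the episode above 0.03 m or angle between wide_block's own z axis and vertical above 0.5 rad).
It fails at once if the slim block is moved by more than 30 mm or tipped over (distance of slim_block from where it was at the start of the episode above 0.03 m or angle between slim_block's own z axis and vertical above 0.5 rad).
It also fails if it takes over 101 s, if anything falls off the work surface, if the arm or the gripper's body presses on something with over 40 N, if the wrist force passes 120 N, or if a joint passes its speed limit or range.

## Working session

There is one attempt and no reset: what is moved stays moved. The work goes in short steps, each a Python script; the robot and the scene stay as the last script left them, time stands still between calls to the robot, and variables do not carry over. Pictures are saved under pics/ and viewed, and the job is handed in when it is done.

```bash
mkdir -p pics
python3 - <<'E'
from cell import robot, hand, solve_ik, optics
import cv2, numpy as np, pickle
for n in ["scene","side","wrist"]:
    f=optics.grab_frame(n); cv2.imwrite(f"pics/{n}0.png",f["pixels"][:,:,::-1])
    print(n,f["K"].tolist() if hasattr(f["K"],'tolist') else f["K"],f["dist_coeffs"],np.round(f["pose"],3).tolist())
    for name in ["lidded_tube","cup_stack","capped_bottle","low_stand","middle_stand","high_stand","square_cup","wide_block","slim_block"]:
        print(name,[(round(float(d["conf"]),2),list(map(int,d["extent"]))) for d in optics.masks_of(name,f)][:5])
print(robot.current_t(), robot.current_eef_rot(), robot.current_tcp_pos())
E
```

```text
scene [[409.98348035448754, 0.0, 278.35918056001844], [0.0, 409.98348035448754, 205.16587647679364], [0.0, 0.0, 1.0]] [-0.10390306  0.          0.          0.          0.        ] [[-0.54, -0.361, 0.76, -0.615], [-0.841, 0.26, -0.474, 0.578], [-0.026, -0.896, -0.444, 0.585], [0.0, 0.0, 0.0, 1.0]]
lidded_tube [(0.9, [256, 162, 268, 201]), (0.84, [196, 208, 216, 256])]
cup_stack [(0.57, [178, 212, 191, 247])]
capped_bottle [(0.52, [293, 169, 303, 189])]
low_stand [(0.61, [214, 202, 241, 216])]
middle_stand [(0.6, [126, 216, 157, 241])]
high_stand [(0.89, [169, 198, 196, 229])]
square_cup []
wide_block []
slim_block []
side [[421.7306586908732, 0.0, 272.7369311137997], [0.0, 421.7306586908732, 206.94802569106918], [0.0, 0.0, 1.0]] [-0.11837827  0.          0.          0.          0.        ] [[0.877, -0.239, 0.418, -0.132], [-0.481, -0.472, 0.739, -0.854], [0.021, -0.849, -0.528, 0.625], [0.0, 0.0, 0.0, 1.0]]
lidded_tube [(0.84, [202, 140, 220, 183]), (0.84, [360, 265, 390, 313]), (0.6, [279, 241, 301, 298]), (0.55, [300, 169, 318, 211])]
cup_stack [(0.51, [223, 145, 238, 174])]
capped_bottle [(0.75, [332, 205, 352, 235]), (0.19, [355, 240, 381, 264])]
low_stand []
middle_stand [(0.87, [237, 142, 258, 161])]
high_stand [(0.71, [253, 147, 277, 172])]
square_cup [(0.88, [317, 237, 351, 287])]
wide_block [(0.74, [357, 238, 379, 265])]
slim_block [(0.47, [395, 279, 413, 296])]
wrist [[373.8064589469124, 0.0, 285.5202240232968], [0.0, 373.8064589469124, 211.3085822377872], [0.0, 0.0, 1.0]] [0.02262382 0.         0.         0.         0.        ] [[0.322, 0.915, 0.243, 0.108], [0.947, -0.311, -0.083, 0.518], [-0.001, 0.257, -0.966, 0.374], [0.0, 0.0, 0.0, 1.0]]
lidded_tube [(0.4, [45, 414, 66, 418])]
cup_stack []
capped_bottle []
low_stand []
middle_stand []
high_stand []
square_cup []
wide_block []
slim_block []
1.5 [-0.4114081   0.57505781  0.41144277  0.57512324] [0.16952138 0.49690083 0.25632765]
```

Run:
```python
import cv2
a=cv2.imread("pics/scene0.png")[130:300,90:400]; cv2.imwrite("pics/scene0c.png",cv2.resize(a,None,fx=2.5,fy=2.5,interpolation=cv2.INTER_CUBIC))
a=cv2.imread("pics/side0.png")[110:340,160:450]; cv2.imwrite("pics/side0c.png",cv2.resize(a,None,fx=2.6,fy=2.6,interpolation=cv2.INTER_CUBIC))
```

```text
(no output)
```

View pics/scene0.png

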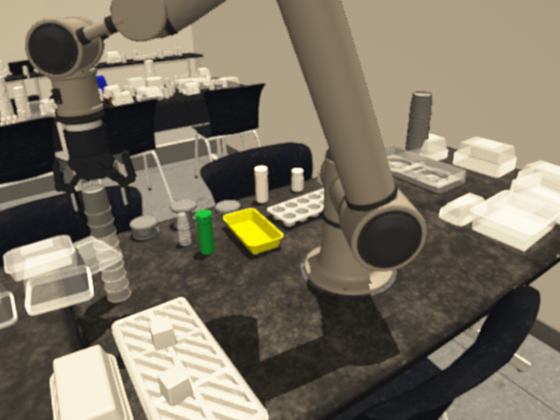

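View pics/side0.png

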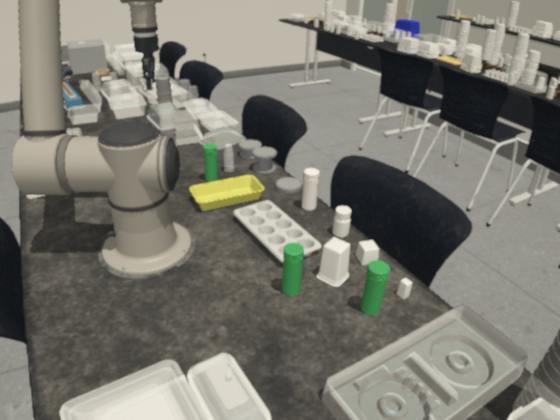

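```bash
true
```

```text
(no output)
```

View pics/wrist0.png

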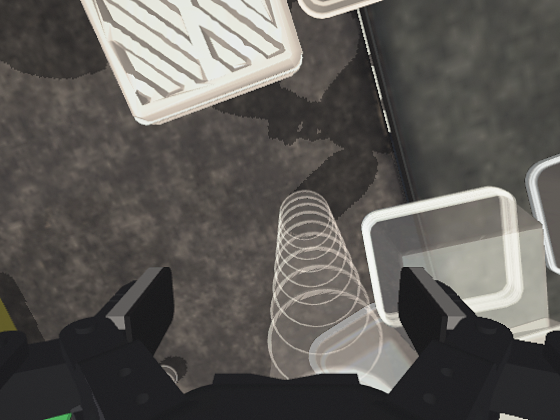

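View crops.

View pics/scene0c.png

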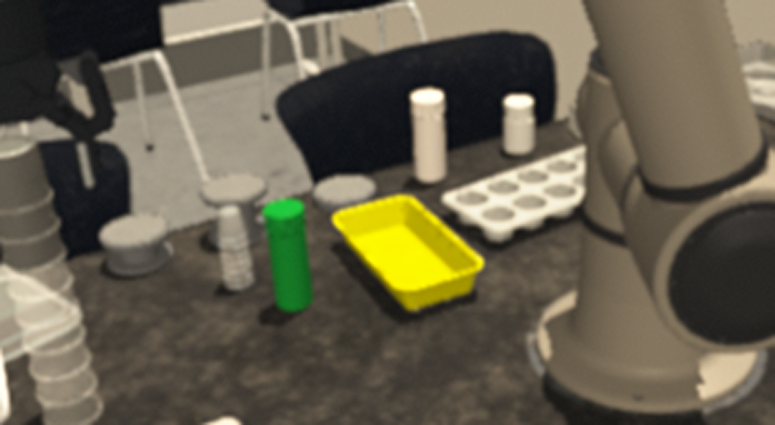

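View pics/side0c.png

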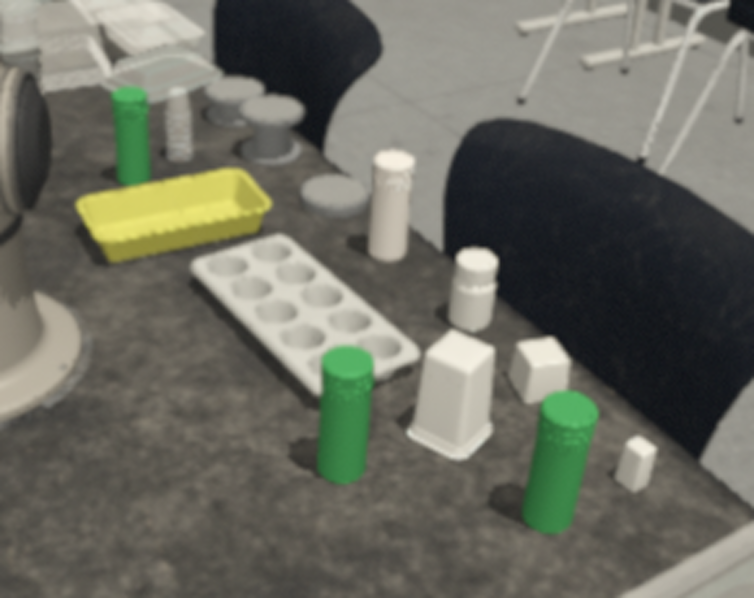

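```bash
cat > h.py <<'E'
from cell import robot, hand, solve_ik, optics, finish_job
import cv2, numpy as np
from scipy.optimize import least_squares
from scipy.spatial.transform import Rotation as R
P={"lidded_tube":[(0,.02),(.089,.02),(.089,.021),(.114,.021)],"cup_stack":[(0,.0155),(.05,.0155),(.089,.0115)],
"capped_bottle":[(0,.021),(.055,.021),(.055,.019),(.072,.019)],"low_stand":[(0,.04),(.015,.04)],
"middle_stand":[(0,.038),(.03,.02),(.034,.04),(.04,.04)],"high_stand":[(0,.038),(.05,.02),(.056,.04),(.062,.04)],
"square_cup":[(0,.034),(.088,.025)],"wide_block":[(0,.026),(.04,.026)],"slim_block":[(0,.013),(.04,.013)]}
th=np.linspace(0,2*np.pi,48,endpoint=False)
def surf(name,x,y,z=0):
    return np.vstack([np.c_[x+r*np.cos(th),y+r*np.sin(th),0*th+h+z] for h,r in P[name]])
def proj(f,pts):
    T=np.linalg.inv(np.array(f["pose"])); rv,_=cv2.Rodrigues(T[:3,:3])
    return cv2.projectPoints(np.array(pts,float).reshape(-1,3),rv,T[:3,3],np.array(f["K"]),np.array(f["dist_coeffs"]))[0].reshape(-1,2)
def box(f,name,x,y,z=0):
    p=proj(f,surf(name,x,y,z)); return np.r_[p.min(0),p.max(0)]
def ray(f,px,z):
    u=cv2.undistortPoints(np.array([[px]],float),np.array(f["K"]),np.array(f["dist_coeffs"]))[0,0]
    T=np.array(f["pose"]); d=T[:3,:3]@np.r_[u,1]; o=T[:3,3]; return o+d*(z-o[2])/d[2]
def fit(name,obs,z=0):
    """obs: list of (frame, extent)"""
    hh=P[name][-1][0]/2+z
    f,e=obs[0]; x0=ray(f,[(e[0]+e[2])/2,(e[1]+e[3])/2],hh)[:2]
    fun=lambda q:np.concatenate([box(f,name,q[0],q[1],z)-np.array(e)-[0,0,1,1] for f,e in obs])
    s=least_squares(fun,x0,loss="soft_l1"); return s.x,s.fun if False else fun(s.x)
def save(f,n,crop=None,s=1):
    a=f["pixels"][:,:,::-1]
    if crop: a=a[crop[1]:crop[3],crop[0]:crop[2]]
    cv2.imwrite(f"pics/{n}.png",cv2.resize(a,None,fx=s,fy=s,interpolation=cv2.INTER_CUBIC))
E
python3 - <<'E'
from h import *
fs=optics.grab_frame("scene"); fd=optics.grab_frame("side")
G={"scene":fs,"side":fd}
for n in P:
    for c,f in G.items():
        for d in optics.masks_of(n,f):
            m=d["region"]; col=f["pixels"][m].mean(0)
            q,r=fit(n,[(f,d["extent"])]); print(n,c,round(float(d["conf"]),2),list(map(int,d["extent"])),col.astype(int),np.round(q,4),np.round(r,1))
E
```

```text
lidded_tube scene 0.85 [253, 161, 267, 201] [207 189 163] [ 0.4612 -0.0289] [ 0.4  2.5 -0.5 -1.1]
lidded_tube side 0.96 [200, 143, 218, 183] [ 62 131  72] [0.2659 0.242 ] [ 1.3  0.5 -1.4 -0.3]
lidded_tube side 0.75 [361, 262, 387, 315] [ 62 130  73] [ 0.3464 -0.4207] [-1.8 -1.8  1.4  1. ]
lidded_tube side 0.6 [280, 241, 302, 297] [ 66 136  77] [ 0.2321 -0.295 ] [ 0.2  0.9 -0.2 -0.7]
cup_stack scene 0.57 [178, 212, 193, 244] [154 145 128] [0.3367 0.2826] [ 0.8 -0.  -0.9  0.1]
cup_stack side 0.59 [225, 145, 235, 171] [150 148 138] [0.3482 0.2718] [ 0.5 -1.3 -0.5  1. ]
capped_bottle scene 0.81 [294, 169, 303, 192] [195 183 159] [ 0.4397 -0.1663] [-1.2 -0.   1.2 -0. ]
capped_bottle side 0.91 [336, 205, 352, 232] [192 188 175] [ 0.4722 -0.1628] [-1.  -2.4  0.9  1.2]
low_stand scene 0.57 [212, 202, 240, 219] [162 152 121] [0.4304 0.1149] [ 1.   1.3 -1.  -0.8]
low_stand side 0.76 [275, 177, 302, 191] [148 145 137] [0.4633 0.099 ] [ 0.7 -0.7 -0.7  0.7]
middle_stand scene 0.89 [125, 215, 158, 244] [131 124 110] [0.4344 0.3757] [ 1.7  2.9 -1.8 -1. ]
middle_stand side 0.63 [236, 140, 260, 160] [134 132 125] [0.45   0.3532] [ 1.2  0.6 -1.2 -0.4]
high_stand scene 0.64 [169, 197, 199, 230] [146 138 122] [0.4387 0.2463] [ 0.7  2.4 -0.7 -1. ]
high_stand side 0.62 [250, 145, 279, 175] [123 122 116] [0.45   0.2314] [ 2.8  2.2 -2.9 -0.9]
square_cup side 0.77 [317, 236, 351, 288] [195 191 179] [ 0.3418 -0.3043] [ 2.   3.1 -1.6 -1.1]
wide_block side 0.67 [357, 239, 380, 265] [194 190 176] [ 0.4505 -0.2877] [-0.2  0.3  0.2 -0.3]
wide_block side 0.32 [395, 279, 413, 296] [177 173 161] [ 0.4475 -0.4086] [ -5.5 -10.6   4.    1.4]
slim_block side 0.46 [395, 276, 413, 297] [177 173 160] [ 0.4424 -0.4177] [ 1.3 -0.1 -1.2  0.2]
```

```bash
cat >> h.py <<'E'
def down(yaw=0.0):
    # tool x down; jaw axis z along (−sin,cos) => world y rotated by yaw; camera on -x side (checked)
    x=np.array([0,0,-1.]); z=SGN*np.array([-np.sin(yaw),np.cos(yaw),0]); y=np.cross(z,x)
    return R.from_matrix(np.c_[x,y,z]).as_quat()
SGN=1.0
E
python3 - <<'E'
from h import *
M=R.from_quat(robot.current_eef_rot()).as_matrix(); print(np.round(M,3))
from cell import solve_ik
import h
for s in (1,-1):
    h.SGN=s
    for p in [(.4,.22,.34),(.41,-.1,.34),(.34,.28,.06),(.44,.365,.09),(.456,-.164,.05),(.45,.1,.1),(.47,.24,.15)]:
        q=solve_ik(p,h.down(0)); print(s,p,None if q is None else np.round(q,2))
E
```

```text
[[-0.    -0.946  0.323]
 [ 0.     0.323  0.946]
 [-1.     0.     0.   ]]
1 (0.4, 0.22, 0.34) [ 0.33  0.16  1.54 -0.    1.44 -1.24]
1 (0.41, -0.1, 0.34) [-0.42  0.09  1.62 -0.    1.43 -1.99]
1 (0.34, 0.28, 0.06) [ 0.51  0.47  1.99 -0.    0.68 -1.06]
1 (0.44, 0.365, 0.09) [ 0.56  0.6   1.6  -0.    0.94 -1.01]
1 (0.456, -0.164, 0.05) [-0.5   0.55  1.88 -0.    0.72 -2.07]
1 (0.45, 0.1, 0.1) [ 0.05  0.43  1.9  -0.    0.81 -1.52]
1 (0.47, 0.24, 0.15) [ 0.33  0.46  1.67 -0.    1.02 -1.24]
-1 (0.4, 0.22, 0.34) [ 0.33  0.16  1.54 -0.    1.44  1.91]
-1 (0.41, -0.1, 0.34) [-0.42  0.09  1.62 -0.    1.43  1.15]
-1 (0.34, 0.28, 0.06) [ 0.51  0.47  1.99 -0.    0.68  2.09]
-1 (0.44, 0.365, 0.09) [ 0.56  0.6   1.6  -0.    0.94  2.13]
-1 (0.456, -0.164, 0.05) [-0.5   0.55  1.88 -0.    0.72  1.07]
-1 (0.45, 0.1, 0.1) [ 0.05  0.43  1.9  -0.    0.81  1.62]
-1 (0.47, 0.24, 0.15) [ 0.33  0.46  1.67 -0.    1.02  1.9 ]
```

Run:
```python
from h import *
import pickle
p=robot.current_tcp_pos(); robot.move_straight([p[0]+.03,p[1]-.03,.34],vel=.25)
out=[]
for i,p in enumerate([(.40,.25,.36),(.42,-.07,.36)]):
    robot.move_ptp(p,down(0)); robot.pause(.2); f=optics.grab_frame("wrist"); save(f,f"w1_{i}"); out.append(f)
    print(robot.current_t(),robot.current_tcp_pos())
    for n in P:
        for d in optics.masks_of(n,f):
            if d["conf"]<.2: continue
            col=f["pixels"][d["region"]].mean(0)
            q,r=fit(n,[(f,d["extent"])]); print(n,round(float(d["conf"]),2),list(map(int,d["extent"])),col.astype(int),np.round(q,4),np.round(r,1))
pickle.dump(out,open("w1.pkl","wb"))
```

```text
4.4083 [0.39951247 0.25076707 0.35987782]
lidded_tube 0.84 [264, 11, 312, 70] [ 81 168  95] [0.2702 0.2537] [ 0.8 -0.8 -0.8  1.7]
lidded_tube 0.64 [1, 192, 88, 249] [161 155 148] [ 0.4541 -0.0157] [-1.1 -1.6  8.   1.2]
cup_stack 0.67 [301, 108, 335, 134] [158 156 153] [0.3457 0.2891] [ 2.2 -0.7 -1.1  0.7]
low_stand 0.84 [135, 178, 201, 238] [173 165 157] [0.4568 0.1004] [ 0.6 -0.7 -0.7  0.7]
middle_stand 0.62 [343, 182, 411, 248] [160 153 146] [0.4602 0.3653] [ 0.3 -0.8 -0.3  0.7]
high_stand 0.74 [245, 173, 311, 247] [166 159 152] [0.45   0.2434] [-1.   0.3  1.  -0.3]
6.325 [ 0.42018292 -0.06924087  0.36001458]
lidded_tube 0.75 [49, 0, 107, 18] [33 66 39] [ 0.2837 -0.2567] [-1.1 -0.8 35.4 46.6]
lidded_tube 0.68 [307, 175, 351, 229] [202 198 191] [ 0.4522 -0.0218] [-0.5 -2.   0.4  1.2]
lidded_tube 0.68 [548, 19, 557, 50] [39 80 46] [0.2987 0.1522] [-93.7  -0.8   1.1  28.2]
lidded_tube 0.56 [0, 89, 13, 120] [34 67 40] [ 0.3569 -0.314 ] [-1.1 -1.9 88.  13.7]
capped_bottle 0.87 [178, 178, 223, 219] [198 195 190] [ 0.4571 -0.1698] [-0.1 -1.6  0.1  1.2]
low_stand 0.76 [384, 163, 451, 224] [161 154 147] [0.4579 0.101 ] [ 0.5 -0.4 -0.5  0.4]
high_stand 0.56 [497, 158, 558, 233] [126 121 116] [0.452  0.2015] [-33.1   0.9   1.7  -0.7]
square_cup 0.78 [28, 66, 133, 128] [171 166 159] [ 0.3399 -0.2961] [ 1.3  0.9 -6.6 -3.1]
wide_block 0.84 [90, 168, 137, 211] [185 181 175] [ 0.4503 -0.2775] [-2.  -1.8  6.2  2. ]
slim_block 0.88 [1, 169, 21, 191] [107 101  95] [ 0.4389 -0.3921] [-2.1 -1.8 20.9  1.7]
```

View pics/w1_0.png

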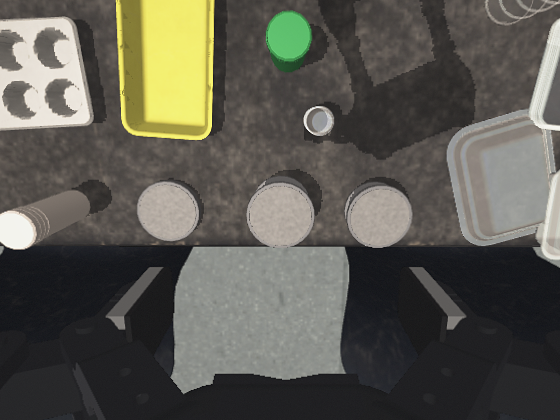

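View pics/w1_1.png

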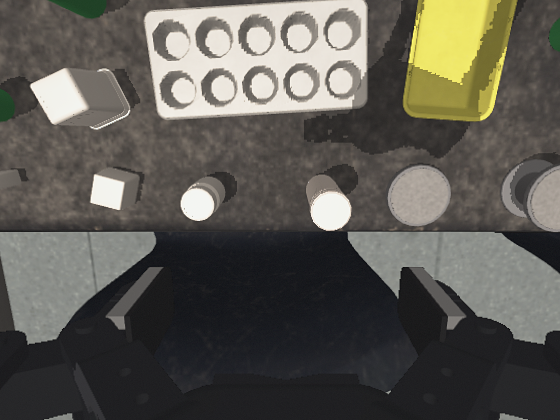

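Run:
```python
from h import *
import pickle
o=pickle.load(open("w1.pkl","rb")); f=o[0]
g=cv2.medianBlur(cv2.cvtColor(f["pixels"],cv2.COLOR_RGB2GRAY),5)
c=cv2.HoughCircles(g[160:255,110:430],cv2.HOUGH_GRADIENT,1,60,param1=80,param2=15,minRadius=26,maxRadius=38)
print(c)
for (u,v,r) in (c[0] if c is not None else []):
    u+=110;v+=160
    for z in (.015,.04,.062):
        p=ray(f,[u,v],z); w=np.linalg.norm(ray(f,[u-r,v],z)-ray(f,[u+r,v],z)); print(u,v,r,z,np.round(p,4),round(w,4))
v=f["pixels"].copy()
for n,q in dict(low_stand=(.457,.1005),high_stand=(.45,.2434),middle_stand=(.4602,.3653),cup_stack=(.3457,.2891)).items():
    for p in proj(f,surf(n,*q)): cv2.circle(v,tuple(int(round(t)) for t in p),0,(255,0,0),-1)
a=v[90:260,120:430,::-1]; cv2.imwrite("pics/ov.png",cv2.resize(a,None,fx=2.5,fy=2.5,interpolation=cv2.INTER_NEAREST))
```

```text
[[[267.5  54.5  32.9]
  [ 56.5  53.5  31.8]
  [170.5  54.5  32.9]]]
377.5 214.5 32.9 0.015 [0.4614 0.3689 0.015 ] 0.0841
377.5 214.5 32.9 0.04 [0.4546 0.3625 0.04  ] 0.0796
377.5 214.5 32.9 0.062 [0.4485 0.3569 0.062 ] 0.0756
166.5 213.5 31.8 0.015 [0.4607 0.0985 0.015 ] 0.0811
166.5 213.5 31.8 0.04 [0.4539 0.1068 0.04  ] 0.0767
166.5 213.5 31.8 0.062 [0.4479 0.114  0.062 ] 0.0728
280.5 214.5 32.9 0.015 [0.4617 0.2445 0.015 ] 0.0845
280.5 214.5 32.9 0.04 [0.4549 0.2448 0.04  ] 0.0799
280.5 214.5 32.9 0.062 [0.4488 0.2451 0.062 ] 0.0759
```

View pics/ov.png

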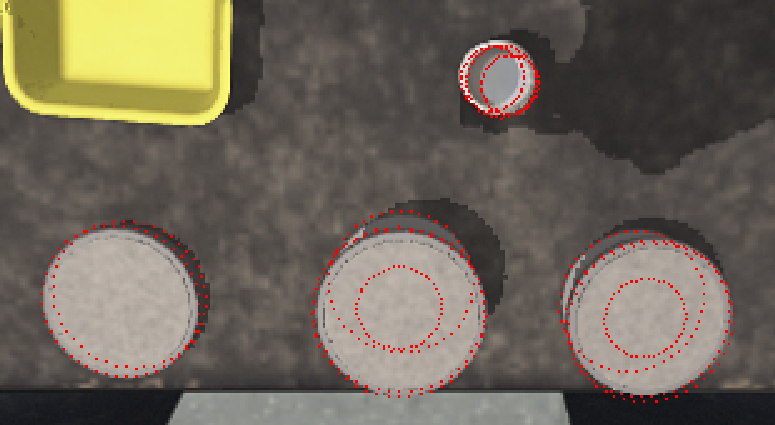

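```bash
cat >> h.py <<'E'
GR={"lidded_tube":.075,"cup_stack":.050,"capped_bottle":.045}
def pick(name,xy,fly=.28):
    g=GR[name]+.006
    robot.move_ptp([xy[0],xy[1],max(fly-.05,g+.1)],down(0))
    hit=robot.move_straight([xy[0],xy[1],g],vel=.2,threshold=15)
    print("t",robot.current_t(),"hit",hit,robot.current_tcp_pos())
    if hit: return False
    hand.gripper_to(0.0)
    print("gap",robot.current_finger_gap(),robot.current_wrist_force())
    robot.move_straight([xy[0],xy[1],fly],vel=.25); print("gap up",robot.current_finger_gap(),robot.current_t())
    return True
def place(name,xy,top,fly=.28,op=.075):
    g=GR[name]+.006+top
    robot.move_ptp([xy[0],xy[1],fly],down(0))
    robot.move_straight([xy[0],xy[1],g+.012],vel=.2); robot.pause(.2)
    hit=robot.move_straight([xy[0],xy[1],g-.003],vel=.03,threshold=2.5)
    print("hit",hit,robot.current_tcp_pos(),"nominal",g,robot.current_wrist_force())
    robot.pause(.2); hand.gripper_to(op); robot.pause(.2)
    robot.move_straight([xy[0],xy[1],fly],vel=.2); print("t",robot.current_t())
E
python3 - <<'E'
from h import *
print(pick("lidded_tube",(.453,-.021)))
f=optics.grab_frame("side"); save(f,"s1",(180,60,420,260),3); f=optics.grab_frame("wrist"); save(f,"w2")
E
```

```text
t 8.2917 hit False [ 0.45406939 -0.02149994  0.08231339]
gap 0.03913683498775393 [0.12056821 0.25353528 6.87371746]
gap up 0.03906870924245845 9.7333
True
```

View pics/s1.png

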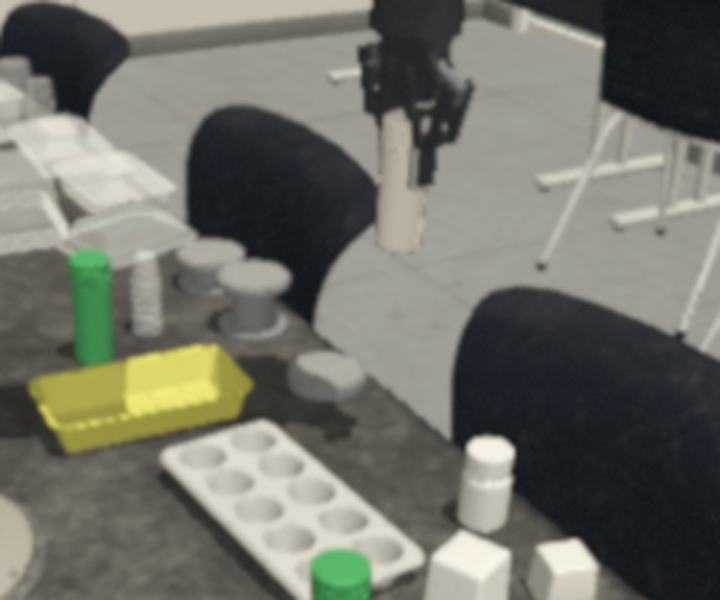

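View pics/w2.png

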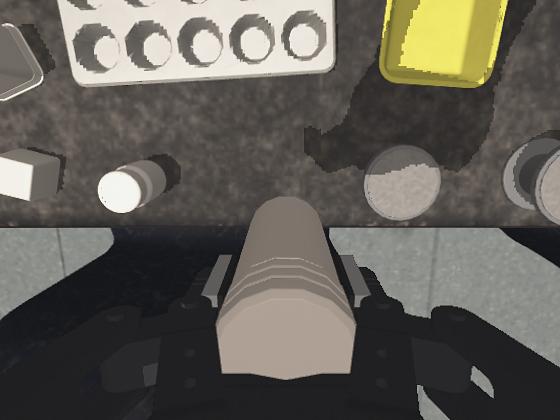

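Run:
```python
from h import *
f=optics.grab_frame("wrist"); t=robot.current_tcp_pos(); print(t)
for dx in (-.006,-.003,0,.003,.006):
    p=proj(f,surf("lidded_tube",t[0]+dx,t[1],t[2]-.081)); print(dx,np.round(p[:48].min(0),1),np.round(p[:48].max(0),1), np.round(p[144:].min(0),1),np.round(p[144:].max(0),1))
place("lidded_tube",(.458,.1005),.015)
f=optics.grab_frame("wrist"); save(f,"w3")
f=optics.grab_frame("side"); save(f,"s3",(200,60,420,260),3)
```

```text
[ 0.45239752 -0.02089064  0.27855651]
-0.006 [249.3 187.1] [321.4 256.3] [204.1 272. ] [366.3 415.1]
-0.003 [249.4 192.5] [321.2 261.3] [204.7 283.2] [365.7 424.3]
0 [249.5 197.9] [321.1 266.1] [205.3 294.3] [365.1 433.4]
0.003 [249.6 203.3] [321. 271.] [205.8 305.2] [364.5 442.3]
0.006 [249.8 208.6] [320.8 275.8] [206.4 315.9] [363.9 451.2]
hit True [0.45802858 0.10055742 0.09680627] nominal 0.096 [-0.86257622  0.667754    4.72812181]
t 13.975
```

View pics/s3.png

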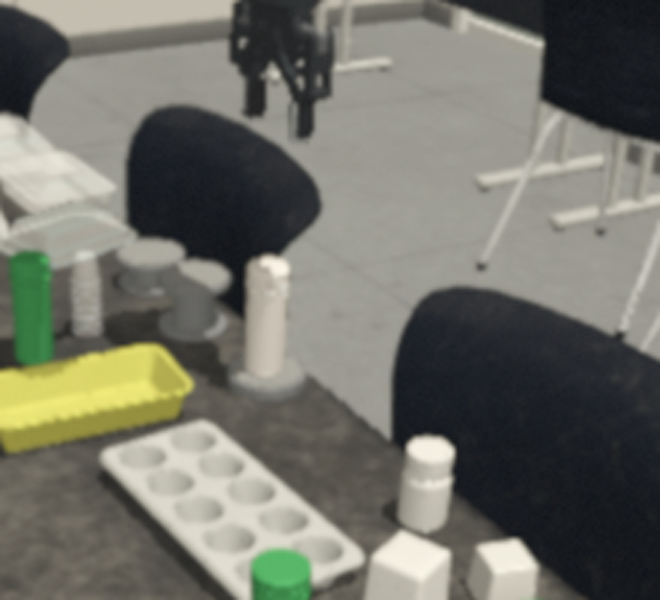

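View pics/w3.png

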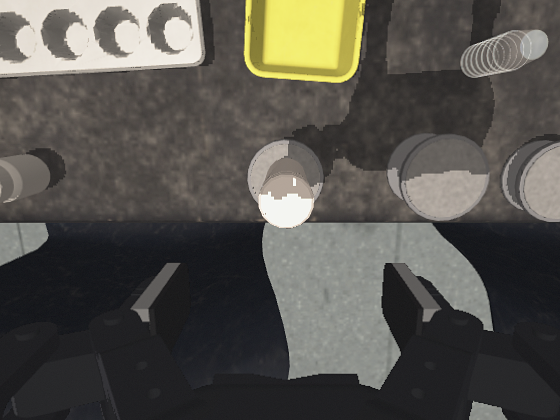

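Run:
```python
from h import *
f=optics.grab_frame("wrist"); v=f["pixels"].copy()
for n,q,z in (("low_stand",(.458,.1005),0),("lidded_tube",(.458,.1005),.015)):
    for p in proj(f,surf(n,*q,z)): cv2.circle(v,tuple(int(round(t)) for t in p),0,(255,0,0),-1)
cv2.imwrite("pics/ov2.png",cv2.resize(v[120:240,220:350,::-1],None,fx=5,fy=5,interpolation=cv2.INTER_NEAREST))
if pick("capped_bottle",(.457,-.169)):
    f=optics.grab_frame("wrist"); save(f,"w4"); f=optics.grab_frame("side"); save(f,"s4",(200,60,420,260),3)
```

```text
t 16.2333 hit False [ 0.45772598 -0.16894322  0.05185935]
gap 0.04108375611371444 [-0.75436676  1.62635715  5.9335994 ]
gap up 0.0408773592610097 17.7
```

View pics/ov2.png

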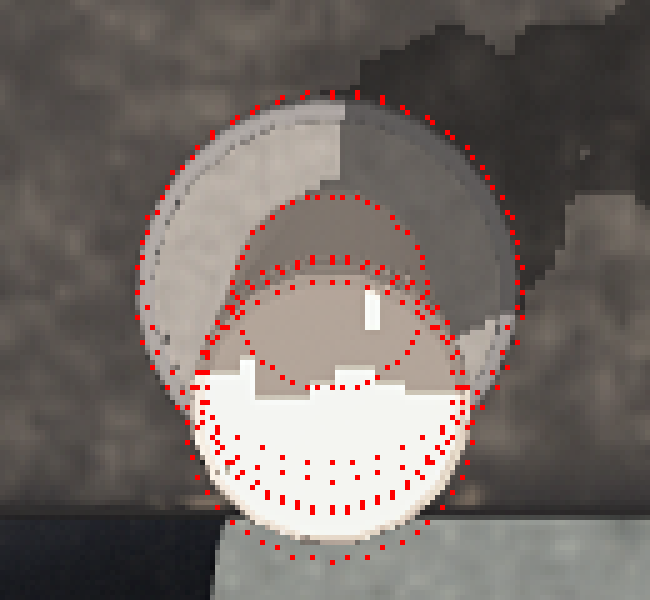

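View pics/s4.png

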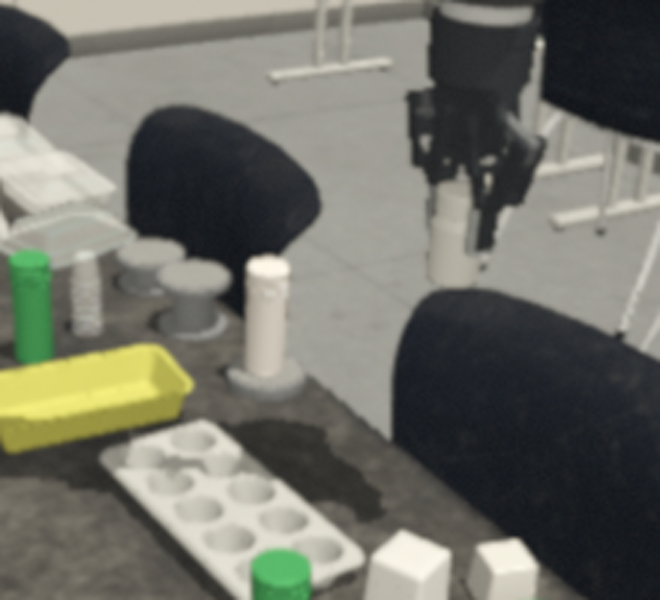

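View pics/w4.png

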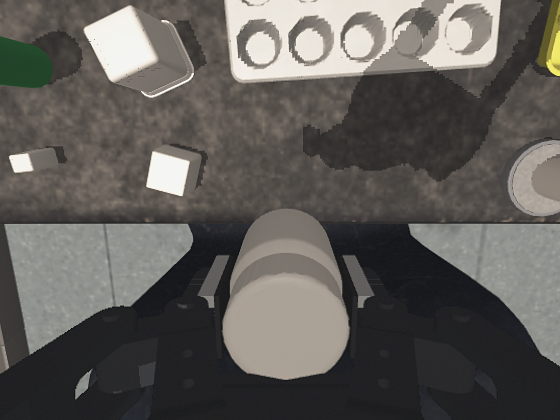

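Run:
```python
from h import *
place("capped_bottle",(.450,.2435),.062)
f=optics.grab_frame("wrist"); v=f["pixels"].copy()
for n,q,z in (("high_stand",(.450,.2435),0),("capped_bottle",(.45,.2435),.062)):
    for p in proj(f,surf(n,*q,z)): cv2.circle(v,tuple(int(round(t)) for t in p),0,(255,0,0),-1)
cv2.imwrite("pics/ov3.png",cv2.resize(v[100:260,200:370,::-1],None,fx=4,fy=4,interpolation=cv2.INTER_NEAREST))
robot.move_ptp([.345,.288,.25],down(0)); robot.pause(.2)
f=optics.grab_frame("wrist"); save(f,"w5")
for d in optics.masks_of("cup_stack",f): print(d["conf"],d["extent"],fit("cup_stack",[(f,d["extent"])]))
```

```text
hit True [0.45012394 0.24403807 0.11378755] nominal 0.11299999999999999 [-0.57700212  0.7294949   2.15705793]
t 22.6833
0.58 [264.9, 161.1, 308.1, 209.9] (array([0.34339391, 0.28907397]), array([ 4.18019102,  0.00777201, -4.16940715, -0.02877521]))
```

View pics/ov3.png

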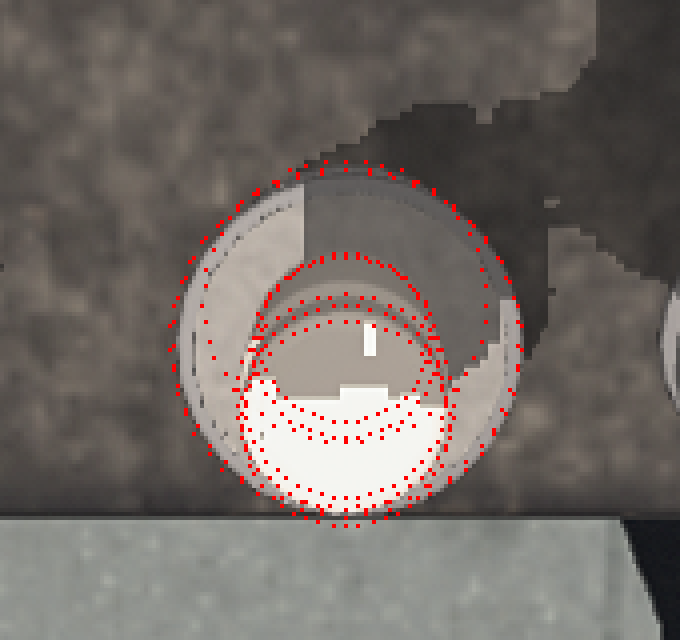

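View pics/w5.png

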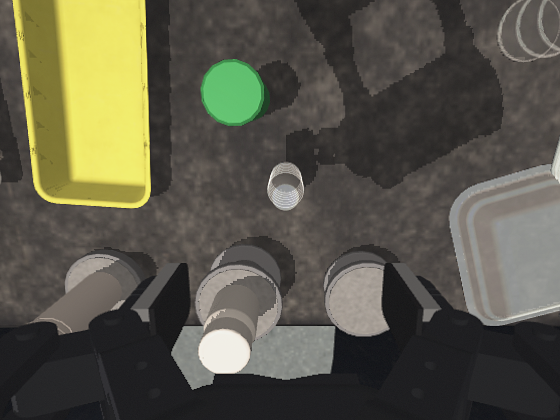

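Run:
```python
from h import *
hand.gripper_to(.065)
if pick("cup_stack",(.346,.2885)):
    f=optics.grab_frame("wrist"); save(f,"w6"); f=optics.grab_frame("side"); save(f,"s6",(180,40,380,220),3.5)
    f=optics.grab_frame("wrist");t=robot.current_tcp_pos(); print(t)
    for dx in (-.006,-.003,0,.003,.006):
        p=proj(f,surf("cup_stack",t[0]+dx,t[1],t[2]-.056)); print(dx,np.round(p[:48].min(0),1),np.round(p[:48].max(0),1))
```

```text
t 25.1083 hit False [0.34666826 0.28893155 0.056906  ]
gap 0.029703752186823668 [-0.61975919 -0.55789065  6.38172632]
gap up 0.029267568360640588 26.5667
[0.34554453 0.2882117  0.27871744]
-0.006 [254.1 206.3] [317.4 266.4]
-0.003 [254.3 212.3] [317.3 272. ]
0 [254.4 218.3] [317.1 277.5]
0.003 [254.5 224.3] [317.  282.9]
0.006 [254.6 230.2] [316.9 288.4]
```

View pics/s6.png

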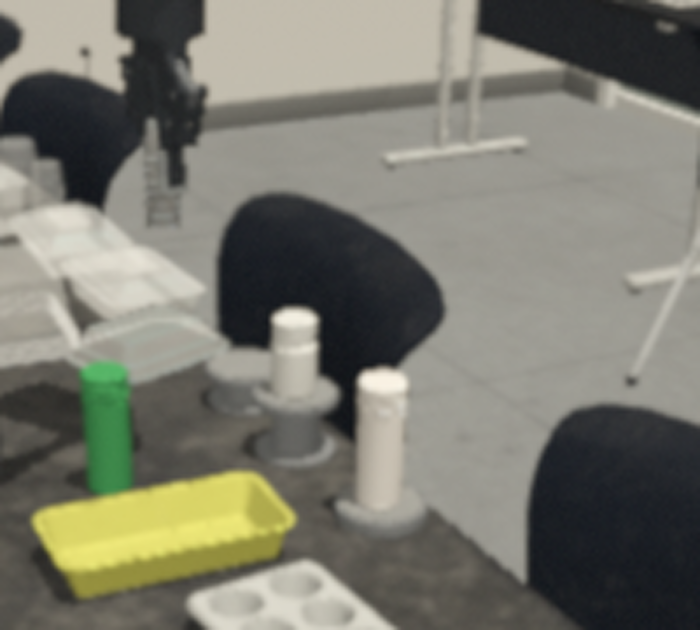

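View pics/w6.png

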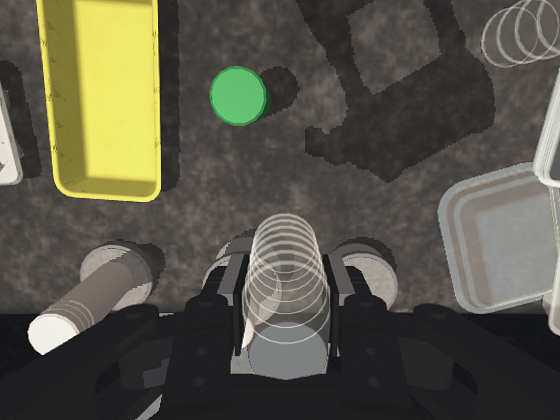

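Run:
```python
from h import *
place("cup_stack",(.459,.364),.040,op=.065)
robot.move_ptp([.40,.25,.36],down(0)); robot.pause(.3)
f=optics.grab_frame("wrist"); v=f["pixels"].copy()
for n in P:
    for d in optics.masks_of(n,f):
        z={"lidded_tube":.015,"cup_stack":.04,"capped_bottle":.062}.get(n,0)
        if d["conf"]>.3: q,r=fit(n,[(f,d["extent"])],z); print(n,round(d["conf"],2),d["extent"],np.round(q,4),np.round(r,1))
for n,q,z in (("middle_stand",(.457,.364),0),("cup_stack",(.457,.364),.04),("high_stand",(.450,.2435),0),("capped_bottle",(.45,.2435),.062),("low_stand",(.458,.1005),0),("lidded_tube",(.458,.1005),.015)):
    for p in proj(f,surf(n,*q,z)): cv2.circle(v,tuple(int(round(t)) for t in p),0,(255,0,0),-1)
cv2.imwrite("pics/ov4.png",cv2.resize(v[140:280,100:420,::-1],None,fx=2.5,fy=2.5,interpolation=cv2.INTER_NEAREST))
save(f,"w7",(100,140,420,280),2.5)
f=optics.grab_frame("side"); save(f,"s7",(180,100,430,300),3)
f=optics.grab_frame("scene"); save(f,"c7",(100,120,320,270),3.5)
```

```text
hit True [0.45904629 0.36375178 0.09680601] nominal 0.096 [-0.18842161 -1.27566221  4.87131896]
t 30.8417
lidded_tube 0.82 [115.6, 197.6, 182.0, 259.6] [0.4582 0.1041] [-1.1 -1.2  3.7  0.9]
lidded_tube 0.58 [264.6, 11.6, 309.4, 69.2] [0.2743 0.2519] [-1.7 -0.9  1.7  5.6]
cup_stack 0.58 [366.3, 204.9, 412.0, 247.4] [0.4548 0.3637] [ 0.  -2.7 -0.   1.3]
capped_bottle 0.65 [255.3, 198.8, 300.0, 252.2] [0.4501 0.243 ] [ 2.  -1.  -2.   0.8]
low_stand 0.63 [135.9, 177.9, 202.3, 240.5] [0.4577 0.1009] [ 0.8  0.4 -0.9 -0.5]
middle_stand 0.85 [345.8, 182.0, 412.9, 243.5] [0.4571 0.3665] [-0.9 -2.2  0.8  3.1]
high_stand 0.63 [245.3, 175.6, 313.4, 246.5] [0.4504 0.2439] [-0.2 -1.1  0.2  1.1]
```

View pics/ov4.png

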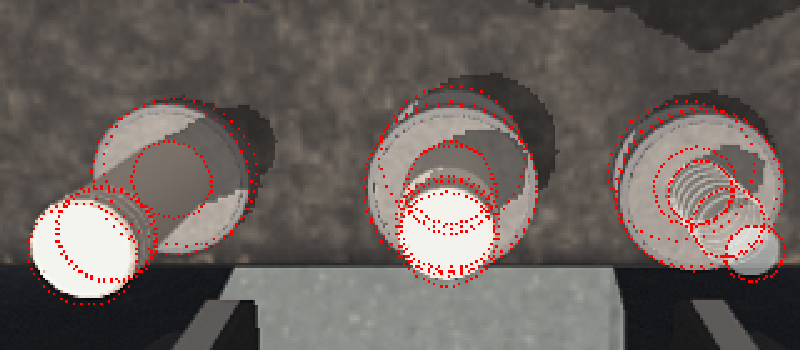

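View pics/s7.png

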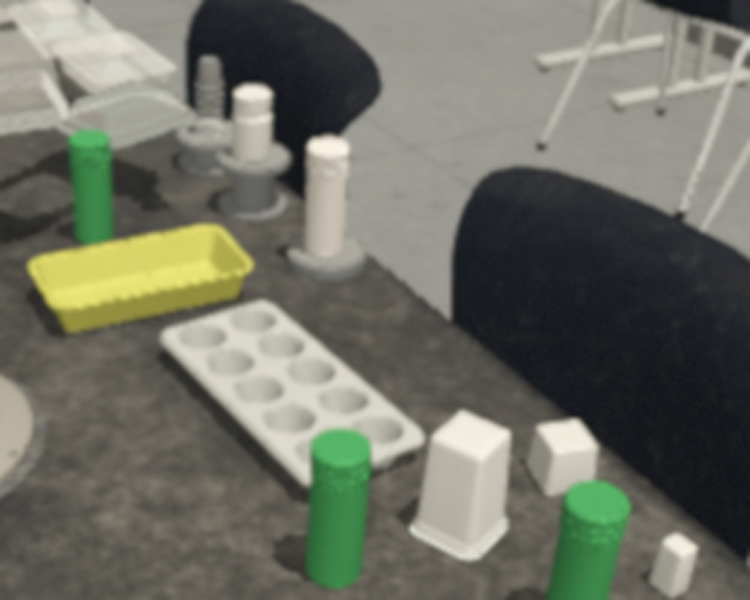

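View pics/c7.png

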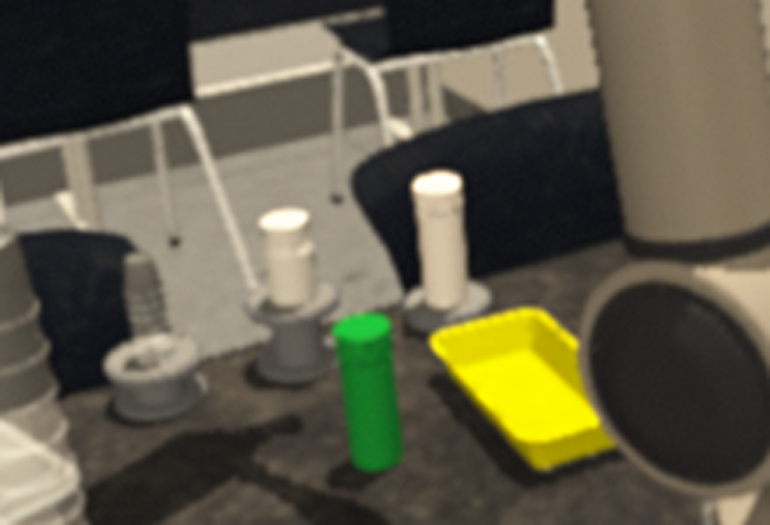

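View pics/w7.png

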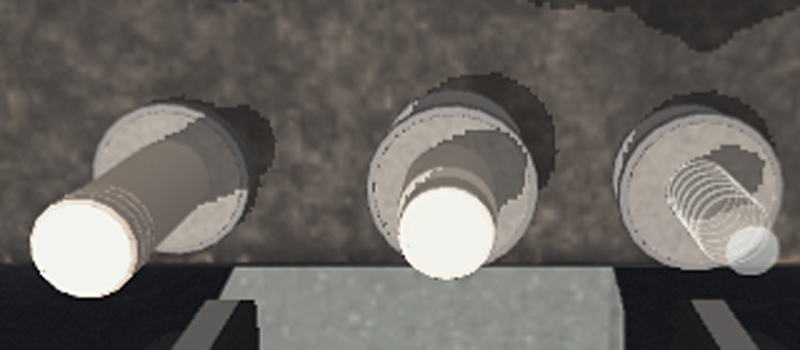

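Run:
```python
from h import *
print(robot.current_t(), robot.current_wrist_force()); finish_job()
```

```text
32.3917 [ 0.00866854 -0.521847   -0.04362478]
the job is handed in; nothing more can be done
```

The three samples are on their stands: the lidded tube on the low one, the cup stack on the middle one and the capped bottle on the high one. I handed the job in at about 32 s of the 101 s allowed; it reports no verdict.

- **Placing:** each sample touched down within 1 mm of its expected height and was then released. The arm was clear of everything at hand-in.
- **Final check:** all three look upright in the last pictures. A size-model fit to the last wrist picture puts each sample's axis within about 4 mm of its stand's centre, against the 15 mm allowed.
- **Left alone:** the square cup, both blocks and the green tubes stood upright, apparently where they began. I checked this by eye only.
- **Disagreements:** early positions from the scene and side cameras differed from each other by up to about 3 cm. I therefore used the wrist camera for all positions. In the last scene view the foot of the cup stack was hard to make out against the bright stand top, so its centring rests on the wrist picture.

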